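Brush out the sample cup and hold it up on its cam lever

ROBOT

A 7-joint arm with a two-finger parallel gripper is mounted at the origin on the work surface. World frame = base frame: x ahead of the robot, y to its left, z up, the work surface at z = 0. Lengths are in m, angles in rad, forces in N, time in s.
With the tool pointing down it reaches from about 0.425 to 0.875 m from the base axis. Payload 4.7 kg.
Tool frame: the origin (TCP) lies where the fingers leave the gripper's body, on its centre line; the fingertips stand 70 mm ahead of it and the grasp point (between the pads) lies 51 mm ahead of it; z points along the fingers, y is the line along which they close (so a half turn about z gives the same grasp; the last joint's range is limited). The gripper opens to 87 mm and grips with 3 to 60 N. Pads are 19 mm wide; open, the fingers measure 117 mm over their backs; the gripper's body (75 mm by 190 mm) begins 51 mm behind the grasp point.
Start: joints at [1.303, 0.321, -0.07, 1.45, 0.023, 1.371, -0.057], TCP at [0.181, -0.624, 0.292] pointing down, gripper open.
Joint ranges: [-2.86, 2.86], [-0.3, 2.09], [-1.38, 1.24], [0.06, 2.45], [-1.56, 4.7], [0.09, 2.05], [-2.69, 2.69]. Speed limits (rad/s): [2.57, 2.57, 3.14, 3.14, 3.14, 3.14, 3.14].

INTERFACE

Orientations are given as a rotation vector (axis times angle).
In Python, from bench import get_state, get_image, get_calibration, close_job gives the robot as it stands.
- The arm moves only by the tool send_rows, never from a script. Its argument "rows" is a list of rows, each an object of numbers: "hand": the finger opening in mm, from 0 to 87; "x", "y", "z": the shift along the world's x, y, z in mm; "roll": the turn about the world's z in degrees. A call has 1 to 10 rows; each row shifts and turns the commanded pose from where the row before left it; what a row does not reach is not made up. A row lasts 1/10 s, in which the tool goes at most 50 mm and 8.59 degrees, less where a joint would pass 70% of its speed; a pose out of reach is approached as far as the arm can. A call is refused whole if a number of a shift passes 50 or a number of a turn 8.59, either way. A call with a gripper value outside its range is refused whole. The fingers move at their own pace and stop on an object; "force" is the grip in N (left out, the last holds). Time passes only in rows, so rows that do not move let the fingers close. It gives the time, the measured TCP pose, the force, the opening and the grip force at its end, in the units of the state.
- get_state(): the state, without advancing time (a new reading comes with each control period).
- get_image(name): name is "scene" or "side" or "wrist"; returns the picture (384x512x3 uint8, blue, green, red); there is no depth.
- get_calibration(name): a dict with "mtx" (3x3 intrinsics, pixels), "D" ([k1, k2, p1, p2, k3] as OpenCV has them; the pictures are not rectified), "world_from_camera" (4x4, takes a point from camera to world coordinates). Camera axes: x right, y down, z forward; pixel columns grow to the right and rows downward; lengths in m; the calibration is good to about 2 mm. A picture is of the moment at which its call begins: read the wrist's pose just before it. get_calibration takes no time and is no camera call; for the wrist camera it gives the pose at the moment of the call.
- close_job(): hands the job in; it is judged then, once.
The state is a dict: "time": time; "joint_positions": joint angles; "qd": joint speeds; "joint_torque": joint torques, N m; "position": TCP position; "tool_rot": TCP orientation; "ft_force": force on the tool from outside, world axes, zero at the start; "torque": the same for the moment, N m; "grip_width": opening from 0.0 (shut) to 1.0 (fully open); "grip_force": force on a finger pad.
Only numpy, scipy, OpenCV 4.12 (cv2) and the standard library are available. Lean on these libraries where they do the work, as an engineer would, in place of code of your own. Each camera call takes 0.05 s, during which the arm holds its last target. There are 200 camera calls.

TASK

Clean the sample cup of the wash module: take the long brush from its stand, scrub inside the cup with two full strokes (down to the bottom, up to about half the cup's depth, down to the bottom again, up and out), and stand the brush back in its stand. Then raise the cup for inspection: take the red-knobbed cam lever, turn it up until it stands straight upright, where the cam lifts the cup highest, and finish while still holding it there, because it springs back if let go. Leave the reagent bottle, petri dish and vial rack where they are and do not let the brush fall over.

Things in the scene. Friction and masses are not known exactly. Their poses are not given: they have to be found in the camera images.
- brush: Long round brush, 190 mm, 70 g, at first upright, tip down, in its stand. Origin: centre of the tip's flat underside; z along the brush to the handle. Head 0 to 60 mm: solid, 30 mm in diameter, tapering to 22 mm in the last 8 mm (bristles look 34 mm). Steel stem, 8 mm. Orange round handle 22 mm in diameter from 132 to 186 mm: grip it from above at about 160 mm.
- brush_tip (a point): Centre of the underside of the brush's tip (same point as the brush's origin).
- brush_stand: Fixed grey round stand for the brush: open tube 60 mm tall, 48 mm outside and 40 mm inside diameter, on a dark foot 68 mm across. Origin: centre of the underside, on the bench; z up. It may be on the left or the right of the module.
- stand_floor (a point): Centre of the stand's inner floor, 8 mm above the bench; the tube's mouth is 52 mm above this point. The brush's tip rests here.
- module: Wash module fixed to the bench: white housing 180 (x) x 220 (y) x 70 mm high with a blue front (-x), holding the sample cup on its +y side and the cam lever on its -y side. Origin: centre of the underside; z up.
- cup_bottom (a point): Centre of the inner floor of the glass sample cup: inside 52 mm in diameter, 95 mm deep, wall 4 mm. At the start 40 mm above the bench. z up, axes parallel to the module's. The cup stays in its aluminium collar (84 mm across, 6 mm thick, 4 mm below the rim) and rises with the cam, by 19 mm at most.
- cup_rim (a point): Centre of the cup's mouth, 95 mm above cup_bottom.
- lever_pivot (a point): Fixed point on the cam lever's hinge axis, in the plane in which the lever's bar swings, 98 mm above the bench, 120 mm to the module's -y side of the cup's axis. Its axes are the module's: the lever swings in the x-z plane about y; z up.
- lever_arm: The cam lever: steel cam disc, shaft and bar (12 mm in diameter, 130 mm long) with a red ball knob. Origin: on the hinge axis, 34 mm to the +y side of lever_pivot; z along the bar from hinge to knob (vertical at highest lift). At rest it leans 1.4 rad to the module's -x, towards the robot.
- lever_knob (a point): Centre of the lever's red ball knob, 30 mm in diameter, 130 mm from lever_pivot; at rest 120 mm above the bench, overhanging the housing's front. Same axes as lever_arm. Grip it from above, fingers closing along the module's y; the ball turns in the grip.
- cam_lever (a joint): Lever angle q, rad. 0: at rest, leaning 1.4 rad to the module's -x; grows as the knob swings up and over to +x: knob = pivot + 130 mm * (-sin(1.4 - q), 0, cos(1.4 - q)) in the module's axes. 1.4: upright, cup highest (+19 mm); stop at 2.0, where the cup is lower again. A spring returns it to 0: some 2 N at the knob at rest, 4 N upright.
- reagent_bottle: Loose amber bottle with black cap, 60 mm in diameter, 120 mm tall, 350 g. Origin: centre of the underside. Leave alone. It may be on the left or right.
- petri_dish: Loose clear closed dish, 94 mm in diameter, 18 mm high. Origin: centre of the underside. Leave alone.
- vial_rack: Loose blue block 70 x 130 x 30 mm with four capped vials standing in it, 77 mm high in all. Origin: centre of the underside. Leave alone.

How it is judged:
By the outcome, as a careful person would: the job done as asked, in the order asked, and still so for the second after the job is handed in, while the arm keeps its last pose, push and grip.
It also fails if it takes over 69 s, if anything falls off the work surface, if the arm or the gripper's body presses on something with over 40 N, if the wrist force passes 120 N, or if a joint passes its speed limit or range.

## Working session

There is one attempt and no reset: what is moved stays moved. The work goes in short steps, Python scripts to look and compute and a tool call to move; the robot and the scene stay as the last step left them, time stands still between calls to the robot, and variables do not carry over. Pictures are saved under pics/ and viewed, at most 10 in all, crops included, and the job is handed in when it is done.

Besides the shell and the picture viewer there is one more tool, called after "Emit:" as name(argument=value, ...), one argument or row to a line, values as JSON. send_rows: Moves the arm, as the interface text tells. Its arguments: {"type":"object","properties":{"rows":{"type":"array","items":{"type":"object","properties":{"hand":{"type":"number"},"x":{"type":"number"},"y":{"type":"number"},"z":{"type":"number"},"roll":{"type":"number"}}}},"force":{"type":"number"}},"required":["rows"]}

```bash
mkdir -p pics; ls
python3 - <<'E'
from bench import *
import cv2,numpy as np
s=get_state();print(s['time'],s['position'],s['tool_rot'],s['grip_width'])
for n in('scene','side'):
    cv2.imwrite(f'pics/{n}0.png',get_image(n))
    c=get_calibration(n);print(n,np.round(c['mtx'],1).tolist(),np.round(c['D'],3),np.round(c['world_from_camera'],3).tolist())
E
```

```text
pics
0.0 [ 0.1805837  -0.62398691  0.29117648] [-3.10863631e+00 -4.40903410e-01  5.63089439e-04] 0.9972040769429108
scene [[490.5, 0.0, 255.5], [0.0, 490.5, 199.5], [0.0, 0.0, 1.0]] [-0.044  0.     0.     0.     0.   ] [[-0.513, 0.639, -0.573, 1.365], [0.858, 0.381, -0.344, 0.507], [-0.002, -0.668, -0.744, 1.177], [0.0, 0.0, 0.0, 1.0]]
side [[440.5, 0.0, 259.2], [0.0, 440.5, 195.8], [0.0, 0.0, 1.0]] [-0.075  0.     0.     0.     0.   ] [[-0.855, -0.264, 0.447, -0.006], [-0.519, 0.451, -0.726, 0.95], [-0.01, -0.853, -0.522, 0.776], [0.0, 0.0, 0.0, 1.0]]
```

View pics/scene0.png

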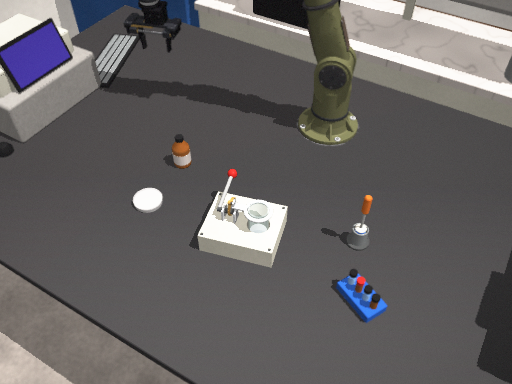

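View pics/side0.png

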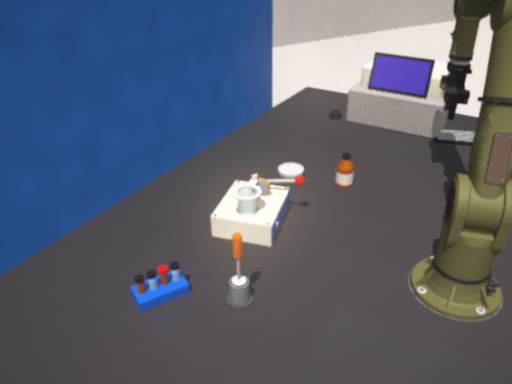

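The scene view shows the brush handle top at about (368,198), its stand at (358,238), the cup rim at (257,211) and the red knob at (233,174). In the side view they are at (237,237), (239,292), (247,191) and (300,181). I'll triangulate, using colour blobs for the knob and handle.

```bash
cat > h.py <<'E'
from bench import *
import cv2,numpy as np
def ray(n,uv,c=None):
    c=c or get_calibration(n);T=np.array(c['world_from_camera'])
    p=cv2.undistortPoints(np.array([[uv]],float),np.array(c['mtx']),np.array(c['D']))[0,0]
    d=T[:3,:3]@[p[0],p[1],1];return T[:3,3],d/np.linalg.norm(d)
def atz(n,uv,z,c=None):
    o,d=ray(n,uv,c);return o+d*(z-o[2])/d[2]
def tri(a,b):
    A=np.zeros((3,3));r=np.zeros(3);R=[ray('scene',a),ray('side',b)]
    for o,d in R:
        P=np.eye(3)-np.outer(d,d);A+=P;r+=P@o
    x=np.linalg.solve(A,r);return x,[np.linalg.norm((np.eye(3)-np.outer(d,d))@(x-o)) for o,d in R]
def blob(im,kind,near,rad=25):
    h=cv2.cvtColor(im,cv2.COLOR_BGR2HSV).astype(int);H,S,V=h[...,0],h[...,1],h[...,2]
    m=(S>150)&(V>90)
    m&=((H<5)|(H>172)) if kind=='red' else ((H>=5)&(H<=18))
    y,x=np.nonzero(m);k=np.hypot(x-near[0],y-near[1])<rad
    return np.array([x[k].mean(),y[k].mean()]),k.sum(),(y[k].min(),y[k].max())
def proj(n,p):
    c=get_calibration(n);T=np.linalg.inv(np.array(c['world_from_camera']))
    return cv2.projectPoints(np.array([p],float),cv2.Rodrigues(T[:3,:3])[0],T[:3,3],np.array(c['mtx']),np.array(c['D']))[0][0,0]
E
python3 - <<'E'
from h import *
np.set_printoptions(precision=4,suppress=True)
a=cv2.imread('pics/scene0.png');b=cv2.imread('pics/side0.png')
for k,n1,n2 in(('red',(233,174),(300,181)),('or',(367,204),(237,246))):
    p,q=blob(a,k,n1),blob(b,k,n2);print(k,p,q,tri(p[0],q[0]))
print('rim',tri((257,211),(247,191)),atz('scene',(257,211),.135),atz('side',(247,191),.135))
print('stand',atz('scene',(359.5,230),.06),atz('side',(239,281),.06))
# module housing top corners z=.07
for n,im in(('scene',a),('side',b)):
    h=cv2.cvtColor(im,cv2.COLOR_BGR2HSV).astype(int)
    x0=cv2.resize(im[180:275,180:300] if n=='scene' else im[165:260,195:315],None,fx=5,fy=5,interpolation=2)
    cv2.imwrite(f'pics/{n}crop.png',x0)
E
```

```text
red (array([232.1429, 172.6667]), np.int64(63), (np.int64(169), np.int64(177))) (array([299.5   , 180.1774]), np.int64(62), (np.int64(176), np.int64(184))) (array([ 0.4951, -0.0986,  0.122 ]), [np.float64(0.0002597734949899768), np.float64(0.00025977349499000594)])
or (array([366.6284, 203.9392]), np.int64(148), (np.int64(195), np.int64(213))) (array([236.8341, 245.5756]), np.int64(205), (np.int64(233), np.int64(258))) (array([0.4464, 0.3111, 0.1682]), [np.float64(0.0005797584053269479), np.float64(0.0005797584053268505)])
rim (array([0.5915, 0.0461, 0.1283]), [np.float64(0.0013128799167456038), np.float64(0.0013128799167454286)]) [0.5976 0.0503 0.135 ] [0.5855 0.0535 0.135 ]
stand [0.4524 0.3104 0.06  ] [0.4469 0.3092 0.06  ]
```

```bash
python3 -c "
import cv2,numpy as np
a=cv2.imread('pics/scenecrop.png');b=cv2.imread('pics/sidecrop.png')
cv2.imwrite('pics/crops.png',cv2.resize(np.vstack([a,b]),None,fx=.62,fy=.62,interpolation=3))"
```

```text
(no output)
```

View pics/crops.png

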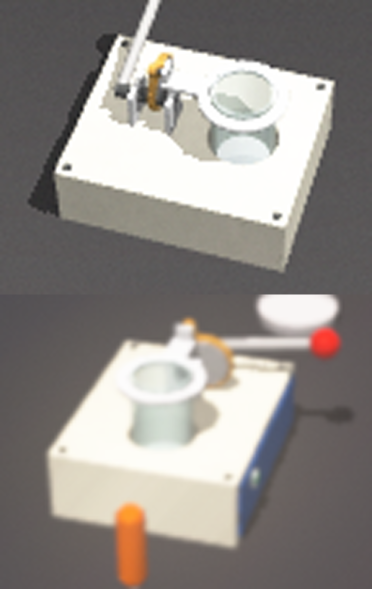

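The crops show the housing corners, the collar ring centred at about scene (258.7,211) and side (247.3,192), and the lever leaning towards the robot. Next I'll get the module's yaw and centre from the corners.

Run:
```python
from h import *
from scipy.optimize import least_squares
np.set_printoptions(precision=4,suppress=True)
f=3.1
sc=[np.array(p)/f+180 for p in((119,35),(333,83),(58,172),(284,223))]
sd=[np.array((x,y-295))/f+(195,165) for x,y in((297,365),(240,485),(130,342),(50,455))]
loc=np.array([(-.09,-.11),(-.09,.11),(.09,-.11),(.09,.11)])
def R(t):return np.array([[np.cos(t),-np.sin(t)],[np.sin(t),np.cos(t)]])
for n,px in(('scene',sc),('side',sd)):
    W=np.array([atz(n,p,.07)[:2] for p in px])
    r=least_squares(lambda v:(W-(loc@R(v[2]).T+v[:2])).ravel(),[.58,0,0])
    print(n,r.x,'res mm',1000*r.fun)
print('collar',atz('scene',(258.7,211),.131),atz('side',(247.3,192.1),.131))
k=np.array([.4951,-.0986])
for t in(-.2,-.1,0,.1):
    print(t,k+R(t)@[.130*np.sin(1.4),.120])
```

```text
scene [0.6004 0.0073 0.2555] res mm [ 0.7986  0.5228  3.2224  0.5329 -1.5812  2.4901 -2.4397 -3.5459]
side [0.5971 0.0044 0.2544] res mm [-0.4775 -0.4219  0.4417 -1.0981 -0.7606  0.4299  0.7964  1.09  ]
collar [0.5922 0.0526 0.131 ] [0.5852 0.0526 0.131 ]
-0.2 [ 0.6445 -0.0064]
-0.1 [0.6345 0.008 ]
0 [0.6232 0.0214]
0.1 [0.6106 0.0336]
```

Emit:
send_rows(
  rows=[
    {"x": 20,"y": 15,"roll": -1.6,"hand": 60},
    {"x": 39,"y": 29},
    {"x": 39,"y": 29},
    {"x": 39,"y": 29},
    {"x": 39,"y": 29},
    {"x": 39,"y": 29},
    {"x": 39,"y": 29},
    {"x": 20,"y": 45},
    {"x": 20,"y": 45},
    {"x": 20,"y": 45},
  ],
  force=25,
)

```text
schema error: expected keys hand, x, y, z, roll
```

Emit:
send_rows(
  rows=[
    {"x": 20,"y": 45},
    {"x": 16,"y": 46},
    {"x": 16,"y": 46},
    {"x": 16,"y": 46},
    {"x": 0,"y": 48},
    {"x": 0,"y": 48},
    {"x": -2,"y": 48},
    {"x": -10,"y": 48},
    {"x": -20,"y": 45},
    {},
  ],
)

```text
schema error: expected keys hand, x, y, z, roll
```

Emit:
send_rows(
  rows=[
    {"x": 20,"y": 15,"z": 0,"roll": -1.6,"hand": 60},
    {"x": 39,"y": 29,"z": 0,"roll": 0,"hand": 60},
    {"x": 39,"y": 29,"z": 0,"roll": 0,"hand": 60},
    {"x": 39,"y": 29,"z": 0,"roll": 0,"hand": 60},
    {"x": 39,"y": 29,"z": 0,"roll": 0,"hand": 60},
    {"x": 39,"y": 29,"z": 0,"roll": 0,"hand": 60},
    {"x": 39,"y": 29,"z": 0,"roll": 0,"hand": 60},
    {"x": 20,"y": 45,"z": 0,"roll": 0,"hand": 60},
    {"x": 20,"y": 45,"z": 0,"roll": 0,"hand": 60},
    {"x": 20,"y": 45,"z": 0,"roll": 0,"hand": 60},
  ],
  force=25,
)

```text
time: 1.1
position: [0.4952, -0.2984, 0.2917]
tool_rot: [-3.116, -0.398, 0.001]
ft_force: [0.8, -0.4, 0.1]
grip_width: 0.691
grip_force: 0.0
```

Emit:
send_rows(
  rows=[
    {"x": 14,"y": 47,"z": 0,"roll": 0,"hand": 60},
    {"x": 14,"y": 47,"z": 0,"roll": 0,"hand": 60},
    {"x": 14,"y": 47,"z": 0,"roll": 0,"hand": 60},
    {"x": 14,"y": 47,"z": 0,"roll": 0,"hand": 60},
    {"x": 10,"y": 47,"z": 0,"roll": 0,"hand": 60},
    {"x": 5,"y": 35,"z": 0,"roll": 0,"hand": 60},
    {"x": 0,"y": 10,"z": 0,"roll": 0,"hand": 60},
  ],
)

```text
time: 1.8
position: [0.5657, -0.0143, 0.2921]
tool_rot: [-3.112, -0.41, -0.0]
ft_force: [-0.7, 0.2, 0.4]
grip_width: 0.686
grip_force: 0.0
```

Run:
```python
from h import *
np.set_printoptions(precision=4,suppress=True)
s=get_state();c=get_calibration('wrist');print(s['position'],np.array(c['world_from_camera']))
cv2.imwrite('pics/w1.png',get_image('wrist'))
print('cup',proj('wrist',(.588,.0515,.135)),'knob',proj('wrist',(.4951,-.0986,.12)))
import pickle;pickle.dump(c,open('w1.pkl','wb'))
```

```text
[ 0.5657 -0.0143  0.2921] [[ 0.2591 -0.9264 -0.2734  0.6409]
 [-0.9659 -0.2491 -0.0712  0.0046]
 [-0.0021  0.2825 -0.9593  0.3837]
 [ 0.      0.      0.      1.    ]]
cup [187.4923 153.2812] knob [314.5097 273.3378]
```

View pics/w1.png

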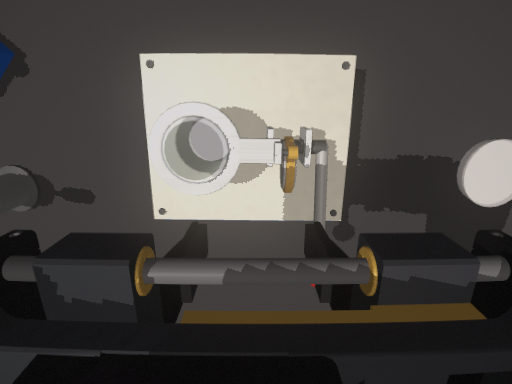

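The wrist view shows the collar ring centred at about (194.5,148.5). The housing edges are parallel to the image, so the yaw is confirmed. The gripper hides the knob, but the bar ends around (320,220).

Run:
```python
from h import *
import pickle
np.set_printoptions(precision=4,suppress=True)
c=pickle.load(open('w1.pkl','rb'))
print('cup',atz('wrist',(194.5,148.5),.131,c))
loc=np.array([(-.09,-.11),(-.09,.11),(.09,-.11),(.09,.11)])
px=[(344,220),(152,221),(354,57),(142,56)]
W=np.array([atz('wrist',p,.07,c)[:2] for p in px]);print(W.mean(0),W)
e=W[0]-W[1];print('yaw',np.arctan2(e[0],-e[1]),np.linalg.norm(e))
print('bar',atz('wrist',(321,150),.098,c))
```

```text
cup [0.5931 0.048  0.131 ]
[0.6011 0.0035] [[ 0.5448 -0.128 ]
 [ 0.4847  0.0901]
 [ 0.7147 -0.0781]
 [ 0.6602  0.13  ]]
yaw 0.2688212337897605 0.22629584620774465
bar [ 0.6181 -0.0683  0.098 ]
```

Emit:
send_rows(
  rows=[
    {"x": 0,"y": 30,"z": 0,"roll": 0,"hand": 60},
    {"x": -4,"y": 46,"z": 0,"roll": 0,"hand": 60},
    {"x": -10,"y": 46,"z": 0,"roll": 0,"hand": 60},
    {"x": -15,"y": 46,"z": 0,"roll": 0,"hand": 60},
    {"x": -20,"y": 44,"z": 0,"roll": 0,"hand": 60},
    {"x": -25,"y": 40,"z": 0,"roll": 0,"hand": 60},
    {"x": -25,"y": 40,"z": 0,"roll": 0,"hand": 60},
    {"x": -20,"y": 32,"z": 0,"roll": 0,"hand": 60},
    {"x": 0,"y": 0,"z": 0,"roll": 0,"hand": 60},
  ],
)

```text
time: 2.75
position: [0.4433, 0.3078, 0.2926]
tool_rot: [-3.113, -0.41, 0.001]
ft_force: [0.3, -0.8, 0.3]
grip_width: 0.687
grip_force: 0.0
```

Run:
```python
from h import *
np.set_printoptions(precision=4,suppress=True)
s=get_state();c=get_calibration('wrist');print(s['position'])
a=get_image('wrist');cv2.imwrite('pics/w2.png',a)
print('top',proj('wrist',(.447,.3105,.194)),'stand',proj('wrist',(.448,.31,.06)))
print('stand side/top view',atz('side',(239,281),.06))
```

```text
[0.4433 0.3078 0.2926]
top [246.7329 217.0334] stand [250.7256 173.5775]
stand side/top view [0.4469 0.3092 0.06  ]
```

View pics/w2.png

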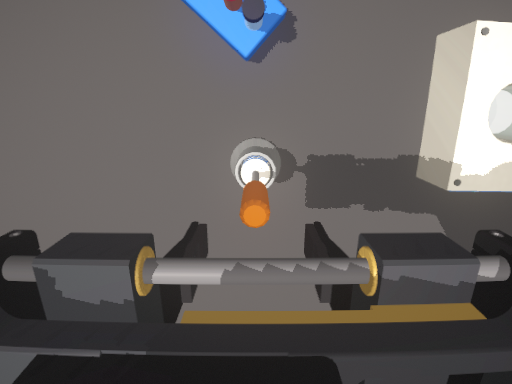

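The handle's top disc is at about (255.5,214) and the stand mouth at about (256,172), so the brush sits nearly centred between the fingers.

Run:
```python
from h import *
np.set_printoptions(precision=4,suppress=True)
print(atz('wrist',(255.5,214),.198),atz('wrist',(255.5,214),.194),atz('wrist',(256,172),.06))
```

```text
[0.4523 0.3055 0.198 ] [0.4508 0.3051 0.194 ] [0.4513 0.3046 0.06  ]
```

Emit:
send_rows(
  rows=[
    {"x": 3,"y": 0,"z": -15,"roll": 0,"hand": 60},
    {"x": 3,"y": 0,"z": -25,"roll": 0,"hand": 60},
    {"x": 0,"y": 0,"z": -23,"roll": 0,"hand": 60},
    {"x": 0,"y": 0,"z": -10,"roll": 0,"hand": 60},
    {"x": 0,"y": 0,"z": 0,"roll": 0,"hand": 10},
    {"x": 0,"y": 0,"z": 0,"roll": 0,"hand": 10},
    {"x": 0,"y": 0,"z": 0,"roll": 0,"hand": 10},
    {"x": 0,"y": 0,"z": 0,"roll": 0,"hand": 10},
    {"x": 0,"y": 0,"z": 0,"roll": 0,"hand": 10},
  ],
  force=35,
)

```text
time: 3.7
position: [0.453, 0.3039, 0.2201]
tool_rot: [-3.116, -0.398, -0.002]
ft_force: [0.0, 0.8, -0.4]
grip_width: 0.322
grip_force: 0.0
```

Emit:
send_rows(
  rows=[
    {"x": 0,"y": 0,"z": 0,"roll": 0,"hand": 10},
    {"x": 0,"y": 0,"z": 0,"roll": 0,"hand": 10},
    {"x": 0,"y": 0,"z": 0,"roll": 0,"hand": 10},
  ],
)

```text
time: 4.0
position: [0.4525, 0.3049, 0.2196]
tool_rot: [-3.114, -0.399, -0.001]
ft_force: [-0.9, 3.4, -0.6]
grip_width: 0.245
grip_force: 35.0
```

Run:
```python
from h import *
np.set_printoptions(precision=4,suppress=True)
for i in range(4):
    a=get_image('side');s=get_state();print(s['time'],s['position'],s['tool_rot'],s['ft_force'],s['grip_width'],s['grip_force'])
```

```text
4.05 [0.4525 0.3048 0.2196] [-3.1142 -0.3988 -0.001 ] [-0.9497  4.2053  0.8522] 0.24324699635057334 34.98250291129807
4.1 [0.4525 0.3048 0.2196] [-3.1143 -0.3987 -0.0008] [-1.4044  3.6193  0.0907] 0.23919752036844188 34.98249662137823
4.15 [0.4525 0.3048 0.2196] [-3.1143 -0.3987 -0.0008] [-0.5828  5.2478  0.828 ] 0.2430220614372164 34.98229538497981
4.2 [0.4525 0.3048 0.2196] [-3.1144 -0.3987 -0.0008] [-0.95    5.1851 -0.5446] 0.24245152123112906 34.98217840853613
```

Emit:
send_rows(
  rows=[
    {"x": 0,"y": 0,"z": 10,"roll": 0,"hand": 10},
    {"x": 0,"y": 0,"z": 25,"roll": 0,"hand": 10},
    {"x": 0,"y": 0,"z": 30,"roll": 0,"hand": 10},
    {"x": 0,"y": 0,"z": 30,"roll": 0,"hand": 10},
    {"x": 0,"y": 0,"z": 30,"roll": 0,"hand": 10},
    {"x": 0,"y": 0,"z": 30,"roll": 0,"hand": 10},
    {"x": 0,"y": 0,"z": 15,"roll": 0,"hand": 10},
    {"x": 0,"y": 0,"z": 0,"roll": 0,"hand": 10},
    {"x": 0,"y": 0,"z": 0,"roll": 0,"hand": 10},
    {"x": 0,"y": 0,"z": 0,"roll": 0,"hand": 10},
  ],
)

```text
time: 5.2
position: [0.4524, 0.3028, 0.3873]
tool_rot: [3.115, 0.397, -0.005]
ft_force: [0.7, -0.8, -0.5]
grip_width: 0.241
grip_force: 35.0
```

Run:
```python
from h import *
np.set_printoptions(precision=4,suppress=True)
ims=[]
for n in('scene','side'):
    s=get_state();a=get_image(n);x,y,z=s['position'];print(s['position'],s['tool_rot'],s['ft_force'],s['grip_width'])
    u,v=proj(n,(x,y,z-.21)).astype(int);print(n,u,v)
    u0,v0=u-40,v-60
    cr=a[v0:v0+85,u0:u0+80];print(u0,v0);ims.append(cv2.resize(cr,None,fx=5,fy=5,interpolation=2))
cv2.imwrite('pics/tips.png',np.hstack(ims))
```

```text
[0.4524 0.3028 0.3873] [ 3.1146  0.397  -0.0049] [ 0.6564 -0.8133 -0.493 ] 0.2408280197774525
scene 363 202
323 142
[0.4524 0.3029 0.3874] [ 3.1148  0.3972 -0.0047] [-0.0949  0.0694 -0.4286] 0.24265539197937902
side 236 239
196 179
```

View pics/tips.png

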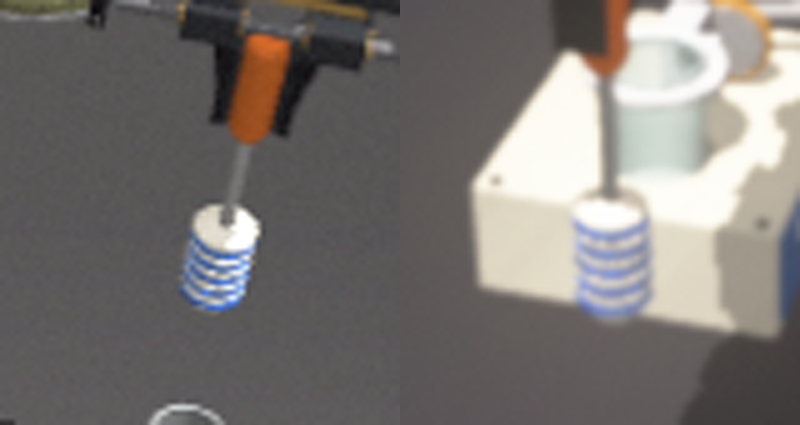

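The brush hangs almost straight from the grip. The head's top centre is at scene (368.4,187) / side (238.2,220.6), and the tip is at about scene (365.6,200) / side (238.2,239.4).

Run:
```python
from h import *
np.set_printoptions(precision=4,suppress=True)
print(tri((368.4,187),(238.2,220.6)),tri((365.6,200),(238.2,239.4)))
```

```text
(array([0.4452, 0.304 , 0.2318]), [np.float64(1.5863403285866992e-05), np.float64(1.58634032859672e-05)]) (array([0.4462, 0.3054, 0.1815]), [np.float64(0.00020545739202617396), np.float64(0.00020545739202628804)])
```

Emit:
send_rows(
  rows=[
    {"x": 6,"y": -10,"z": 0,"roll": 0,"hand": 10},
    {"x": 17,"y": -31,"z": 0,"roll": 0,"hand": 10},
    {"x": 20,"y": -36,"z": 0,"roll": 0,"hand": 10},
    {"x": 20,"y": -36,"z": 0,"roll": 0,"hand": 10},
    {"x": 20,"y": -36,"z": 0,"roll": 0,"hand": 10},
    {"x": 20,"y": -36,"z": 0,"roll": 0,"hand": 10},
    {"x": 17,"y": -31,"z": 0,"roll": 0,"hand": 10},
    {"x": 14,"y": -25,"z": 0,"roll": 0,"hand": 10},
    {"x": 8,"y": -14,"z": 0,"roll": 0,"hand": 10},
    {"x": 0,"y": 0,"z": 0,"roll": 0,"hand": 10},
  ],
)

```text
time: 6.3
position: [0.5955, 0.0452, 0.3882]
tool_rot: [3.117, 0.39, -0.002]
ft_force: [-0.6, 0.0, -1.2]
grip_width: 0.244
grip_force: 35.0
```

Emit:
send_rows(
  rows=[
    {"x": 0,"y": 0,"z": 0,"roll": 0,"hand": 10},
    {"x": 0,"y": 0,"z": 0,"roll": 0,"hand": 10},
    {"x": 0,"y": 0,"z": 0,"roll": 0,"hand": 10},
  ],
)

```text
time: 6.6
position: [0.5941, 0.0506, 0.3897]
tool_rot: [-3.116, -0.403, -0.001]
ft_force: [0.8, -0.4, -0.7]
grip_width: 0.243
grip_force: 35.0
```

Run:
```python
from h import *
np.set_printoptions(precision=4,suppress=True)
ims=[]
for n in('scene','side'):
    s=get_state();a=get_image(n);x,y,z=s['position'];print(s['position'],s['tool_rot'],s['ft_force'],s['grip_width'])
    u,v=proj(n,(x,y,.15)).astype(int)
    u0,v0=u-40,v-45
    cr=a[v0:v0+85,u0:u0+80];print(u0,v0);ims.append(cv2.resize(cr,None,fx=5,fy=5,interpolation=2))
cv2.imwrite('pics/tips2.png',np.hstack(ims))
```

```text
[0.5941 0.0506 0.3897] [-3.1156 -0.4026 -0.0006] [ 0.8303 -0.3992 -0.6792] 0.24329402650929569
217 161
[0.5942 0.0503 0.3897] [3.1157 0.4018 0.0007] [-0.288  -0.4541 -1.594 ] 0.2444169748870854
204 140
```

View pics/tips2.png

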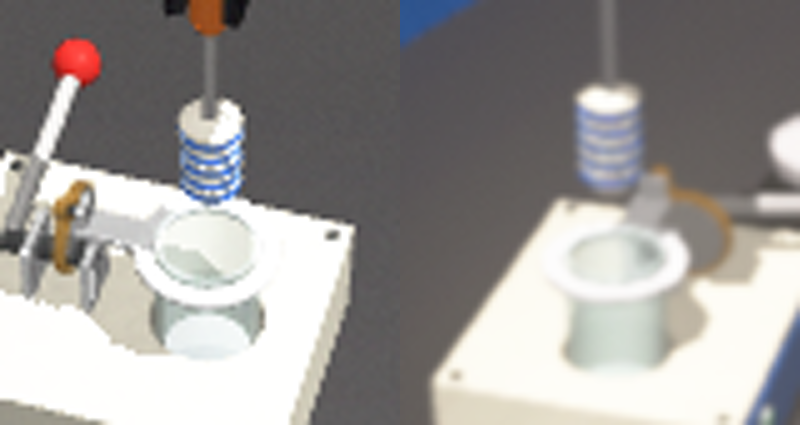

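Run:
```python
from h import *
np.set_printoptions(precision=4,suppress=True)
print(tri((259.2,198.6),(245.8,175.6)),atz('scene',(258.2,211),.131),atz('side',(247.4,192.6),.131),tri((258.2,211),(247.4,192.6)))
```

```text
(array([0.5899, 0.0522, 0.1821]), [np.float64(0.0011379289433107469), np.float64(0.0011379289433108715)]) [0.5929 0.0514 0.131 ] [0.5835 0.0548 0.131 ] (array([0.5883, 0.0484, 0.1256]), [np.float64(0.0007293890827022399), np.float64(0.0007293890827023178)])
```

Emit:
send_rows(
  rows=[
    {"x": 0,"y": 0,"z": -10,"roll": 0,"hand": 10},
    {"x": 0,"y": 0,"z": -20,"roll": 0,"hand": 10},
    {"x": 0,"y": 0,"z": -20,"roll": 0,"hand": 10},
    {"x": 0,"y": 0,"z": -20,"roll": 0,"hand": 10},
    {"x": 0,"y": 0,"z": -20,"roll": 0,"hand": 10},
    {"x": 0,"y": 0,"z": -20,"roll": 0,"hand": 10},
    {"x": 0,"y": 0,"z": -16,"roll": 0,"hand": 10},
    {"x": 0,"y": 0,"z": 0,"roll": 0,"hand": 10},
    {"x": 0,"y": 0,"z": 0,"roll": 0,"hand": 10},
  ],
)

```text
time: 7.6
position: [0.5948, 0.0487, 0.2633]
tool_rot: [-3.116, -0.398, 0.0]
ft_force: [-0.6, 0.0, -0.3]
grip_width: 0.24
grip_force: 35.0
```

Emit:
send_rows(
  rows=[
    {"x": 0,"y": 0,"z": -4,"roll": 0,"hand": 10},
    {"x": 0,"y": 0,"z": -3,"roll": 0,"hand": 10},
    {"x": 0,"y": 0,"z": 0,"roll": 0,"hand": 10},
    {"x": 0,"y": 0,"z": 0,"roll": 0,"hand": 10},
  ],
)

```text
time: 8.0
position: [0.5948, 0.0486, 0.2566]
tool_rot: [3.116, 0.398, 0.001]
ft_force: [0.4, 0.3, -1.7]
grip_width: 0.243
grip_force: 35.0
```

Tip at about 0.045. I'll creep down until there is contact.

Emit:
send_rows(
  rows=[
    {"x": 0,"y": 0,"z": -2,"roll": 0,"hand": 10},
    {"x": 0,"y": 0,"z": -2,"roll": 0,"hand": 10},
    {"x": 0,"y": 0,"z": 0,"roll": 0,"hand": 10},
    {"x": 0,"y": 0,"z": 0,"roll": 0,"hand": 10},
  ],
)

```text
time: 8.4
position: [0.5947, 0.0486, 0.2522]
tool_rot: [3.116, 0.398, -0.0]
ft_force: [-1.0, 0.1, -1.1]
grip_width: 0.239
grip_force: 35.0
```

Emit:
send_rows(
  rows=[
    {"x": 0,"y": 0,"z": -2,"roll": 0,"hand": 10},
    {"x": 0,"y": 0,"z": 0,"roll": 0,"hand": 10},
    {"x": 0,"y": 0,"z": 0,"roll": 0,"hand": 10},
  ],
)

```text
time: 8.7
position: [0.5951, 0.0489, 0.2512]
tool_rot: [3.116, 0.398, 0.002]
ft_force: [-0.2, -0.8, 5.4]
grip_width: 0.242
grip_force: 35.0
```

Emit:
send_rows(
  rows=[
    {"x": 0,"y": 0,"z": 10,"roll": 0,"hand": 10},
    {"x": 0,"y": 0,"z": 15,"roll": 0,"hand": 10},
    {"x": 0,"y": 0,"z": 15,"roll": 0,"hand": 10},
    {"x": 0,"y": 0,"z": 8,"roll": 0,"hand": 10},
    {"x": 0,"y": 0,"z": 0,"roll": 0,"hand": 10},
    {"x": 0,"y": 0,"z": 0,"roll": 0,"hand": 10},
  ],
)

```text
time: 9.3
position: [0.5947, 0.0486, 0.2984]
tool_rot: [3.116, 0.398, 0.0]
ft_force: [0.6, 0.4, -1.0]
grip_width: 0.241
grip_force: 35.0
```

Emit:
send_rows(
  rows=[
    {"x": 0,"y": 0,"z": -10,"roll": 0,"hand": 10},
    {"x": 0,"y": 0,"z": -15,"roll": 0,"hand": 10},
    {"x": 0,"y": 0,"z": -13,"roll": 0,"hand": 10},
    {"x": 0,"y": 0,"z": -6,"roll": 0,"hand": 10},
    {"x": 0,"y": 0,"z": -2,"roll": 0,"hand": 10},
    {"x": 0,"y": 0,"z": -2,"roll": 0,"hand": 10},
    {"x": 0,"y": 0,"z": 0,"roll": 0,"hand": 10},
    {"x": 0,"y": 0,"z": 0,"roll": 0,"hand": 10},
  ],
)

```text
time: 10.1
position: [0.5948, 0.0489, 0.2511]
tool_rot: [3.116, 0.398, 0.001]
ft_force: [-1.9, 0.5, 4.9]
grip_width: 0.243
grip_force: 35.0
```

Emit:
send_rows(
  rows=[
    {"x": 0,"y": 0,"z": 10,"roll": 0,"hand": 10},
    {"x": 0,"y": 0,"z": 25,"roll": 0,"hand": 10},
    {"x": 0,"y": 0,"z": 30,"roll": 0,"hand": 10},
    {"x": 0,"y": 0,"z": 30,"roll": 0,"hand": 10},
    {"x": 0,"y": 0,"z": 25,"roll": 0,"hand": 10},
    {"x": 0,"y": 0,"z": 18,"roll": 0,"hand": 10},
    {"x": -6,"y": 10,"z": 0,"roll": 0,"hand": 10},
    {"x": -17,"y": 31,"z": 0,"roll": 0,"hand": 10},
    {"x": -20,"y": 36,"z": 0,"roll": 0,"hand": 10},
    {"x": -20,"y": 36,"z": 0,"roll": 0,"hand": 10},
  ],
)

```text
time: 11.1
position: [0.5302, 0.1632, 0.3868]
tool_rot: [-3.116, -0.397, 0.003]
ft_force: [-0.3, 1.2, -0.9]
grip_width: 0.245
grip_force: 35.0
```

Emit:
send_rows(
  rows=[
    {"x": -20,"y": 36,"z": 0,"roll": 0,"hand": 10},
    {"x": -20,"y": 36,"z": 0,"roll": 0,"hand": 10},
    {"x": -17,"y": 31,"z": 0,"roll": 0,"hand": 10},
    {"x": -14,"y": 25,"z": 0,"roll": 0,"hand": 10},
    {"x": -8,"y": 16,"z": 0,"roll": 0,"hand": 10},
    {"x": 0,"y": 0,"z": -30,"roll": 0,"hand": 10},
    {"x": 0,"y": 0,"z": -40,"roll": 0,"hand": 10},
    {"x": 0,"y": 0,"z": -25,"roll": 0,"hand": 10},
    {"x": 0,"y": 0,"z": 0,"roll": 0,"hand": 10},
    {"x": 0,"y": 0,"z": 0,"roll": 0,"hand": 10},
  ],
)

```text
time: 12.1
position: [0.4521, 0.3059, 0.2931]
tool_rot: [3.116, 0.399, -0.001]
ft_force: [-0.3, -1.0, -0.3]
grip_width: 0.246
grip_force: 35.0
```

Emit:
send_rows(
  rows=[
    {"x": 0,"y": 0,"z": 0,"roll": 0,"hand": 10},
    {"x": 0,"y": 0,"z": 0,"roll": 0,"hand": 10},
  ],
)

```text
time: 12.3
position: [0.4533, 0.3063, 0.2949]
tool_rot: [-3.115, -0.398, -0.004]
ft_force: [-0.3, 0.2, -0.8]
grip_width: 0.243
grip_force: 35.0
```

Run:
```python
from h import *
np.set_printoptions(precision=4,suppress=True)
ims=[]
for n in('scene','side'):
    s=get_state();a=get_image(n);x,y,z=s['position'];print(s['position'],s['tool_rot'],s['ft_force'],s['grip_width'])
    u,v=proj(n,(.45,.308,.07)).astype(int)
    u0,v0=u-30,v-35
    cr=a[v0:v0+60,u0:u0+57];print(u0,v0);ims.append(cv2.resize(cr,None,fx=7,fy=7,interpolation=2))
cv2.imwrite('pics/tips3.png',np.hstack(ims))
```

```text
[0.4533 0.3063 0.2949] [-3.1153 -0.3976 -0.0042] [-0.2721  0.2269 -0.7773] 0.24281337040854534
329 191
[0.4532 0.3061 0.2947] [-3.1155 -0.3976 -0.0037] [ 0.9066  1.0245 -1.2724] 0.24097778141513687
208 242
```

View pics/tips3.png

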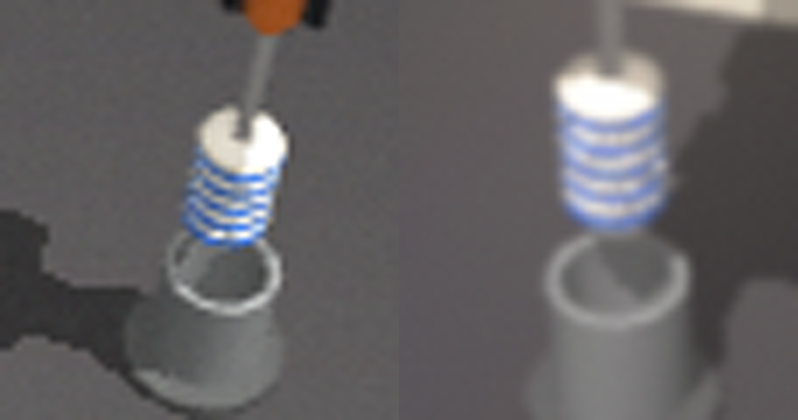

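Run:
```python
from h import *
np.set_printoptions(precision=4,suppress=True)
print('tip',tri((361.1,223.6),(238.4,272.4)),'mouth',tri((361,229.6),(239.3,282.4)),atz('scene',(361,229.6),.06),atz('side',(239.3,282.4),.06))
# horizontal alignment check: project vertical line through the mouth centre
for n,px in(('scene',(361,229.6)),('side',(239.3,282.4))):
    m=atz(n,px,.06);print(n,proj(n,(m[0],m[1],.083)),proj(n,(m[0],m[1],.143)))
```

```text
tip (array([0.4484, 0.3089, 0.0854]), [np.float64(0.0008044573043938872), np.float64(0.000804457304393808)]) mouth (array([0.4455, 0.3119, 0.0572]), [np.float64(0.001311789568880055), np.float64(0.001311789568880038)]) [0.4488 0.3136 0.06  ] [0.4436 0.3128 0.06  ]
scene [362.2699 224.6141] [365.7278 211.0165]
side [238.9588 275.0585] [238.0329 255.0241]
```

Emit:
send_rows(
  rows=[
    {"x": -1,"y": 3,"z": 0,"roll": 0,"hand": 10},
    {"x": 0,"y": 0,"z": -10,"roll": 0,"hand": 10},
    {"x": 0,"y": 0,"z": -12,"roll": 0,"hand": 10},
    {"x": 0,"y": 0,"z": -12,"roll": 0,"hand": 10},
    {"x": 0,"y": 0,"z": -12,"roll": 0,"hand": 10},
    {"x": 0,"y": 0,"z": -12,"roll": 0,"hand": 10},
    {"x": 0,"y": 0,"z": -8,"roll": 0,"hand": 10},
    {"x": 0,"y": 0,"z": 0,"roll": 0,"hand": 10},
    {"x": 0,"y": 0,"z": 0,"roll": 0,"hand": 10},
  ],
)

```text
time: 13.3
position: [0.4518, 0.3088, 0.2273]
tool_rot: [-3.116, -0.398, 0.0]
ft_force: [0.4, 1.1, -0.6]
grip_width: 0.242
grip_force: 35.0
```

Emit:
send_rows(
  rows=[
    {"x": 0,"y": 0,"z": -4,"roll": 0,"hand": 10},
    {"x": 0,"y": 0,"z": -3,"roll": 0,"hand": 10},
    {"x": 0,"y": 0,"z": 0,"roll": 0,"hand": 10},
    {"x": 0,"y": 0,"z": -1,"roll": 0,"hand": 10},
    {"x": 0,"y": 0,"z": 0,"roll": 0,"hand": 10},
    {"x": 0,"y": 0,"z": 0,"roll": 0,"hand": 10},
  ],
)

```text
time: 13.9
position: [0.4518, 0.3086, 0.2194]
tool_rot: [3.116, 0.398, 0.0]
ft_force: [0.1, 0.3, -1.2]
grip_width: 0.245
grip_force: 35.0
```

Emit:
send_rows(
  rows=[
    {"x": 0,"y": 0,"z": -1,"roll": 0,"hand": 10},
    {"x": 0,"y": 0,"z": 0,"roll": 0,"hand": 10},
    {"x": 0,"y": 0,"z": 0,"roll": 0,"hand": 10},
  ],
)

```text
time: 14.2
position: [0.452, 0.3089, 0.2193]
tool_rot: [-3.116, -0.398, -0.002]
ft_force: [-0.0, -1.2, 5.4]
grip_width: 0.244
grip_force: 35.0
```

Contact with the floor. I'll open slowly to 60 mm and then rise.

Emit:
send_rows(
  rows=[
    {"x": 0,"y": 0,"z": 0,"roll": 0,"hand": 26},
    {"x": 0,"y": 0,"z": 0,"roll": 0,"hand": 32},
    {"x": 0,"y": 0,"z": 0,"roll": 0,"hand": 45},
    {"x": 0,"y": 0,"z": 0,"roll": 0,"hand": 60},
    {"x": 0,"y": 0,"z": 0,"roll": 0,"hand": 60},
    {"x": 0,"y": 0,"z": 0,"roll": 0,"hand": 60},
    {"x": 0,"y": 0,"z": 0,"roll": 0,"hand": 60},
    {"x": 0,"y": 0,"z": 0,"roll": 0,"hand": 60},
  ],
)

```text
time: 15.0
position: [0.4517, 0.3086, 0.2183]
tool_rot: [3.116, 0.398, -0.0]
ft_force: [0.3, 0.9, 0.3]
grip_width: 0.682
grip_force: 0.0
```

Emit:
send_rows(
  rows=[
    {"x": 0,"y": 0,"z": 10,"roll": 0,"hand": 60},
    {"x": 0,"y": 0,"z": 25,"roll": 0,"hand": 60},
    {"x": 0,"y": 0,"z": 30,"roll": 0,"hand": 60},
    {"x": 0,"y": 0,"z": 15,"roll": 0,"hand": 60},
    {"x": 10,"y": -20,"z": 0,"roll": 0,"hand": 60},
    {"x": 20,"y": -40,"z": 0,"roll": 0,"hand": 60},
    {"x": 20,"y": -45,"z": 0,"roll": 0,"hand": 60},
  ],
)

```text
time: 15.7
position: [0.5017, 0.2039, 0.2989]
tool_rot: [-3.115, -0.404, -0.002]
ft_force: [0.7, 0.4, -0.3]
grip_width: 0.688
grip_force: 0.0
```

Run:
```python
from h import *
np.set_printoptions(precision=4,suppress=True)
s=get_state();print(s['position'],s['grip_width'])
a=get_image('scene');b=get_image('side')
p,q=blob(a,'or',(366.6,204)),blob(b,'or',(237,246));print(p,q,tri(p[0],q[0]))
p,q=blob(a,'red',(232,173)),blob(b,'red',(299,180));print(p,q,tri(p[0],q[0]))
```

```text
[0.5017 0.2039 0.2989] 0.6877853618478177
(array([365.9583, 203.8542]), np.int64(144), (np.int64(195), np.int64(213))) (array([237.0941, 245.1337]), np.int64(202), (np.int64(233), np.int64(257))) (array([0.4469, 0.3093, 0.168 ]), [np.float64(0.0005558897411236685), np.float64(0.0005558897411237037)])
(array([232.0159, 172.6508]), np.int64(63), (np.int64(169), np.int64(177))) (array([299.5472, 180.434 ]), np.int64(53), (np.int64(177), np.int64(184))) (array([ 0.4949, -0.0991,  0.1212]), [np.float64(0.0005907107226751524), np.float64(0.0005907107226751707)])
```

The brush stands upright in its stand again. Now the knob, which I put at about (0.497, -0.0985, 0.120).

Emit:
send_rows(
  rows=[
    {"x": 10,"y": -30,"z": 0,"roll": 0,"hand": 70},
    {"x": 5,"y": -45,"z": 0,"roll": 0,"hand": 70},
    {"x": 0,"y": -48,"z": 0,"roll": 0,"hand": 70},
    {"x": 0,"y": -48,"z": 0,"roll": 0,"hand": 70},
    {"x": -5,"y": -48,"z": 0,"roll": 0,"hand": 70},
    {"x": -10,"y": -45,"z": 0,"roll": 0,"hand": 70},
    {"x": -5,"y": -39,"z": 0,"roll": 0,"hand": 70},
    {"x": 0,"y": 0,"z": -20,"roll": 0,"hand": 70},
    {"x": 0,"y": 0,"z": -20,"roll": 0,"hand": 70},
    {"x": 0,"y": 0,"z": 0,"roll": 0,"hand": 70},
  ],
)

```text
time: 16.8
position: [0.4951, -0.0994, 0.2558]
tool_rot: [-3.115, -0.396, 0.008]
ft_force: [-1.5, 1.0, -0.4]
grip_width: 0.802
grip_force: 0.0
```

Emit:
send_rows(
  rows=[
    {"x": 0,"y": 0,"z": 0,"roll": 0,"hand": 70},
    {"x": 0,"y": 0,"z": 0,"roll": 0,"hand": 70},
  ],
)

```text
time: 17.0
position: [0.4974, -0.099, 0.2595]
tool_rot: [3.115, 0.399, 0.003]
ft_force: [-0.3, -0.8, 0.2]
grip_width: 0.805
grip_force: 0.0
```

Run:
```python
from h import *
np.set_printoptions(precision=4,suppress=True)
s=get_state();print(s['position'])
w=get_image('wrist');a=cv2.resize(get_image('scene')[130:220,190:290],None,fx=4,fy=4,interpolation=2)
print('knob',proj('wrist',(.497,-.0985,.12)))
cv2.imwrite('pics/w3.png',np.hstack([w[:360,100:412],a]))
try: print(blob(w,'red',(256,280),120))
except Exception as e: print(e)
```

```text
[ 0.4974 -0.099   0.2595]
knob [253.3972 202.7518]
(array([255.2652, 203.2186]), np.int64(924), (np.int64(188), np.int64(220)))
```

View pics/w3.png

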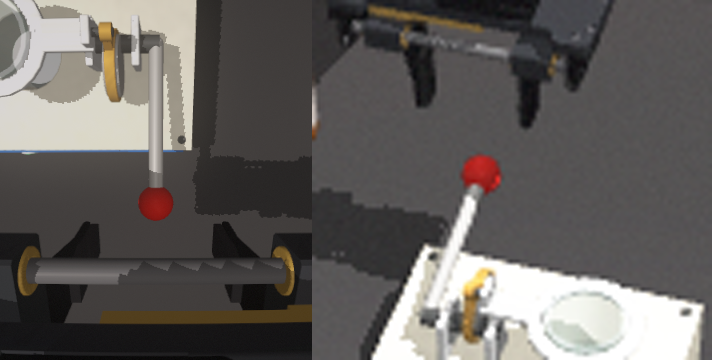

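The red knob is centred between the fingers at wrist pixel (255,203), within about 1 mm of the prediction. Descending and gripping.

Emit:
send_rows(
  rows=[
    {"x": 0,"y": 0,"z": -20,"roll": 0,"hand": 70},
    {"x": 0,"y": 0,"z": -30,"roll": 0,"hand": 70},
    {"x": 0,"y": 0,"z": -25,"roll": 0,"hand": 70},
    {"x": 0,"y": 0,"z": -12,"roll": 0,"hand": 70},
    {"x": 0,"y": 0,"z": 0,"roll": 0,"hand": 70},
    {"x": 0,"y": 0,"z": 0,"roll": 0,"hand": 50},
    {"x": 0,"y": 0,"z": 0,"roll": 0,"hand": 20},
    {"x": 0,"y": 0,"z": 0,"roll": 0,"hand": 20},
    {"x": 0,"y": 0,"z": 0,"roll": 0,"hand": 20},
    {"x": 0,"y": 0,"z": 0,"roll": 0,"hand": 20},
  ],
  force=25,
)

```text
time: 18.1
position: [0.4969, -0.0994, 0.1717]
tool_rot: [3.116, 0.398, 0.001]
ft_force: [0.9, 0.4, 0.3]
grip_width: 0.431
grip_force: 0.0
```

Emit:
send_rows(
  rows=[
    {"x": 0,"y": 0,"z": 0,"roll": 0,"hand": 20},
    {"x": 0,"y": 0,"z": 0,"roll": 0,"hand": 20},
    {"x": 0,"y": 0,"z": 0,"roll": 0,"hand": 20},
    {"x": 0,"y": 0,"z": 0,"roll": 0,"hand": 20},
  ],
)

```text
time: 18.5
position: [0.4967, -0.0992, 0.1714]
tool_rot: [-3.116, -0.398, 0.0]
ft_force: [-1.0, 0.8, 1.5]
grip_width: 0.33
grip_force: 25.0
```

Run:
```python
from h import *
np.set_printoptions(precision=1,suppress=True)
s=get_state();print(s['position'],s['grip_width'],s['grip_force'],s['ft_force'])
for y in(.255,.262):
    q=np.linspace(0,1.4,15);dx=130*(np.sin(1.4)-np.sin(1.4-q));dz=130*(np.cos(1.4-q)-np.cos(1.4))
    P=np.c_[dx*np.cos(y),dx*np.sin(y),dz];print(P[-1]);print(np.diff(P,axis=0))
```

```text
[ 0.5 -0.1  0.2] 0.3301541104242857 24.985821819864213 [-1.   0.8  1.5]
[124.   32.3 107.9]
[[ 2.8  0.7 12.7]
 [ 4.   1.  12.3]
 [ 5.1  1.3 11.9]
 [ 6.3  1.6 11.3]
 [ 7.3  1.9 10.6]
 [ 8.3  2.2  9.8]
 [ 9.2  2.4  8.9]
 [10.   2.6  7.9]
 [10.7  2.8  6.8]
 [11.3  3.   5.7]
 [11.8  3.1  4.5]
 [12.2  3.2  3.2]
 [12.4  3.2  1.9]
 [12.6  3.3  0.6]]
[123.7  33.2 107.9]
[[ 2.7  0.7 12.7]
 [ 4.   1.1 12.3]
 [ 5.1  1.4 11.9]
 [ 6.2  1.7 11.3]
 [ 7.3  2.  10.6]
 [ 8.3  2.2  9.8]
 [ 9.2  2.5  8.9]
 [10.   2.7  7.9]
 [10.7  2.9  6.8]
 [11.3  3.   5.7]
 [11.8  3.2  4.5]
 [12.2  3.3  3.2]
 [12.4  3.3  1.9]
 [12.5  3.4  0.6]]
```

Emit:
send_rows(
  rows=[
    {"x": 2.8,"y": 0.7,"z": 12.7,"roll": 0,"hand": 20},
    {"x": 4,"y": 1,"z": 12.3,"roll": 0,"hand": 20},
    {"x": 5.1,"y": 1.3,"z": 11.9,"roll": 0,"hand": 20},
    {"x": 6.3,"y": 1.6,"z": 11.3,"roll": 0,"hand": 20},
    {"x": 7.3,"y": 1.9,"z": 10.6,"roll": 0,"hand": 20},
    {"x": 0,"y": 0,"z": 0,"roll": 0,"hand": 20},
    {"x": 0,"y": 0,"z": 0,"roll": 0,"hand": 20},
  ],
)

```text
time: 19.2
position: [0.5217, -0.0928, 0.23]
tool_rot: [-3.116, -0.398, 0.003]
ft_force: [-4.1, 1.1, -0.8]
grip_width: 0.327
grip_force: 25.0
```

Emit:
send_rows(
  rows=[
    {"x": 8.3,"y": 2.2,"z": 9.8,"roll": 0,"hand": 20},
    {"x": 9.2,"y": 2.5,"z": 8.9,"roll": 0,"hand": 20},
    {"x": 10,"y": 2.7,"z": 7.9,"roll": 0,"hand": 20},
    {"x": 10.7,"y": 2.9,"z": 6.8,"roll": 0,"hand": 20},
    {"x": 11.3,"y": 3,"z": 5.7,"roll": 0,"hand": 20},
    {"x": 0,"y": 0,"z": 0,"roll": 0,"hand": 20},
    {"x": 0,"y": 0,"z": 0,"roll": 0,"hand": 20},
  ],
)

```text
time: 19.9
position: [0.5715, -0.0798, 0.2695]
tool_rot: [3.116, 0.397, -0.001]
ft_force: [-5.8, -0.3, 0.7]
grip_width: 0.328
grip_force: 25.0
```

Emit:
send_rows(
  rows=[
    {"x": 11.8,"y": 3.1,"z": 4.5,"roll": 0,"hand": 20},
    {"x": 12.2,"y": 3.2,"z": 3.2,"roll": 0,"hand": 20},
    {"x": 12.4,"y": 3.3,"z": 1.9,"roll": 0,"hand": 20},
    {"x": 12.5,"y": 3.3,"z": 0.6,"roll": 0,"hand": 20},
    {"x": 0,"y": 0,"z": 0,"roll": 0,"hand": 20},
    {"x": 0,"y": 0,"z": 0,"roll": 0,"hand": 20},
    {"x": 0,"y": 0,"z": 0,"roll": 0,"hand": 20},
    {"x": 0,"y": 0,"z": 0,"roll": 0,"hand": 20},
    {"x": 0,"y": 0,"z": 0,"roll": 0,"hand": 20},
  ],
)

```text
time: 20.8
position: [0.6202, -0.0672, 0.2804]
tool_rot: [3.116, 0.397, 0.001]
ft_force: [-4.7, 0.3, 4.7]
grip_width: 0.327
grip_force: 25.0
```

Run:
```python
from h import *
np.set_printoptions(precision=4,suppress=True)
s=get_state();print(s['position'],s['grip_width'],s['grip_force'],s['ft_force'])
ims=[];
for n in('scene','side'):
    a=get_image(n);u,v=proj(n,(.605,-.02,.16)).astype(int);print(n,u-50,v-50);ims.append(cv2.resize(a[v-50:v+60,u-50:u+50],None,fx=4,fy=4,interpolation=2))
    for k,p in dict(pivot=(.620,-.066,.098),knobup=(.620,-.066,.228),rim0=(.59,.05,.135),rim19=(.59,.05,.154)).items():print(k,(proj(n,p)-(u-50,v-50))*4)
cv2.imwrite('pics/up.png',np.hstack(ims))
```

```text
[ 0.6202 -0.0672  0.2804] 0.3270050315875816 25.005801196675748 [-4.7319  0.3084  4.7489]
scene 184 147
pivot [138.8375 247.0279]
knobup [127.8002 121.6241]
rim0 [297.1598 248.7934]
rim19 [297.2253 230.9125]
side 204 120
pivot [218.5136 245.3506]
knobup [216.6382  92.8278]
rim0 [169.3475 280.2193]
rim19 [168.6701 257.1189]
```

View pics/up.png

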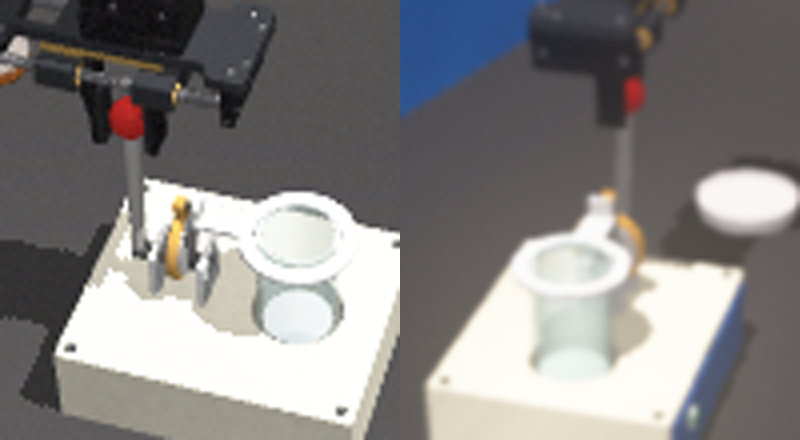

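The lever looks upright and the collar is raised, with the ring now at about y=237 in the scene crop against about 250 at rest. A numerical check on the knob's displacement:

Run:
```python
from h import *
np.set_printoptions(precision=2,suppress=True)
a=get_image('scene');p=blob(a,'red',(215.5,176),12);print('knob scene',p)
r=np.array([.495,-.0988,.1216])
for q in(1.3,1.4,1.5):
    dx=.13*(np.sin(1.4)-np.sin(1.4-q));dz=.13*(np.cos(1.4-q)-np.cos(1.4));k=r+[dx*.9677,dx*.252,dz]
    print(q,proj('scene',k))
print(proj('scene',r))
s=get_state();print(s['position'],s['ft_force'])
```

```text
knob scene (array([215.34, 176.26]), np.int64(73), (np.int64(171), np.int64(181)))
1.3 [217.56 173.63]
1.4 [215.97 176.71]
1.5 [214.39 180.18]
[232.14 172.81]
[ 0.62 -0.07  0.28] [-4.52  0.8   4.42]
```

```bash
python3 -c "
from bench import *
print(close_job())"
```

```text
the job is handed in; nothing more can be done
None
```

I scrubbed the cup with two full strokes and stood the brush upright in its stand. I then raised the cam lever to upright (about 1.4 rad by TCP travel and the scene camera), and handed the job in at about 21 s of robot time with the knob still gripped.

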